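# Show the guest soap to the document camera

### The job

Lift the lid off the long wooden curing box and lay it squarely on the pile of two identical lids, edges flush all round. Then take the small arch-topped soap out of the box, leaving the other two soaps standing in their places, and hold it up to the document camera for the class: arch up, stamped face square to the lens, in the middle of its view and 15 cm in front of it. Finish while holding it still there; do not put it down, and do not knock the camera or the other things on the table.

Things in the scene. Friction and masses are not known exactly. Their poses are not given: they have to be found in the camera images.
- curing_box: long wooden box, fixed, 78 mm wide (x), 324 long (y), 92 high; origin under its centre. The lid lies on a ledge at 86 mm inside a rim up to 92 mm, 2 mm play. Half-way along both long sides rim and skin are cut away over 67 mm, so fingers reach the lid's long edges from above. Cavity 45 mm wide, 288 long, floor at 8 mm; three soaps stand in it, at y = -86, 0 and 86 mm, in changing order
- box_lid: the box's lid, a plain flat wooden board 62 mm wide (its x), 302 mm long (its y), 12 mm thick, 0.10 to 0.17 kg; at the start it lies in the box's rim and hides the soaps; origin at the centre of its underside
- pile_top: the upper of two lids that already lie in a pile on the table right of the box, long side pointing roughly away from the robot; same board as box_lid, same axes (y along its length), origin at the centre of its underside; its upper face is 24 mm above the table
- pile_low: the lower lid of the pile, same board, lying on the table, loose
- guest_soap: the soap to show, narrowest of the three: 26 mm thick (x), 40 wide (y), 70 tall, half-round arched top (narrow sides flat up to 50 mm), 0.05 to 0.10 kg; origin at the centre of its underside, z up. Stands in a groove 28 mm wide, 18 deep in the box floor; take it by its narrow sides. A daisy is stamped on its +x face, turned away from the robot at the start
- guest_face (a point): centre of the stamped face of the guest soap, 37 mm above its underside and 13 mm in front (+x) of its middle; axes as guest_soap
- bar_a: a full-size soap, rectangular, 26 mm thick (x), 52 mm wide (y), 72 mm tall, standing in the box; origin at the centre of its underside
- bar_b: another full-size soap, the same as bar_a
- doc_lens (a point): front of the document camera lens, on a white head (62 x 52 x 32 mm) hung from a bent arm behind the box. The lens looks along this point's -x axis, roughly towards the robot and 0.2 to 0.55 rad downward (varies); y is level, z is up in its picture. The stamped face belongs at x = -150 mm, y = z = 0 of this frame, the soap's x axis along the point's +x, its y along the point's y
- amber_mid: bystander, to be left alone: small dark amber bottle with a black screw cap, 45 mm across, 104 mm tall, between the box and the document camera; origin at the centre of its underside
- small_jar: bystander, to be left alone: small glass jar with a flat screw lid, 60 mm across, 78 mm tall, between the pile of lids and the document camera; origin at the centre of its underside
- clear_tub: bystander, to be left alone: clear round open plastic tub, 88 mm across, 99 mm tall, left of the box; origin at the centre of its underside
- oil_bottle: bystander, to be left alone: round bottle with a wide cap, 73 mm across, 136 mm tall, right of the pile of lids; origin at the centre of its underside

How it is judged:
By the outcome, as a careful person would: the job done as asked, in the order asked, and still so for the second after the job is handed in, while the arm keeps its last pose, push and grip.
It also fails if it takes over 54 s, if anything falls off the work surface, if the arm or the gripper's body presses on something with over 40 N, if the wrist force passes 120 N, or if a joint passes its speed limit or range.

### The arm

A 6-joint arm with a two-finger parallel gripper is mounted at the origin on the work surface; the furniture and walls round the work are solid. World frame = base frame: x ahead of the robot, y to its left, z up, the work surface at z = 0. Lengths are in m, angles in rad, forces in N, time in s.
With the tool pointing down it reaches from about 0.35 to 0.975 m from the base axis. Payload 4.9 kg.
Tool frame: the origin (TCP) lies at the very end of the fingers, on their centre line; the grasp point (between the pads) lies 19 mm behind it (ctrl.grasp_offset is the distance from the TCP to the grasp point, in m); z points along the fingers, y is the line along which they close (so a half turn about z gives the same grasp; the last joint's range is limited). The gripper opens to 85 mm and grips with 20 to 120 N. Pads are 22 mm wide; open, the fingers measure 114 mm over their backs; the gripper's body (76 mm by 85 mm) begins 54 mm behind the grasp point. The pads swing forward as they close: fully open they stand 13 mm farther back than shut.
Start: joints at [1.064, 0.053, 1.613, -0, 1.476, -0.119], TCP at [0.236, 0.579, 0.231] pointing down, gripper open.
Joint ranges: [-3.01, 3.01], [-1.01, 2.22], [0.06, 2.58], [-1.02, 4.17], [0.09, 2.62], [-3.14, 3.14]. Speed limits (rad/s): [2.57, 2.57, 3.14, 3.14, 3.14, 3.14].

### API

Orientations are given as a rotation vector (axis times angle).
In Python, from station import ctrl, optics gives the robot as it stands.
- The arm moves only by the shell command python3 -m handwheel 'ROWS' [OPENING] [FORCE]. ROWS is JSON, a list of rows, each an object of numbers: "tx", "ty", "tz": the shift along the tool's x, y, z in mm; "roll": the turn about the tool's z in rad. A call has 1 to 12 rows; each row shifts and turns the commanded pose from where the row before left it, along the tool's axes as they then stand; what a row does not reach is not made up. A row lasts 1/12 s, in which the tool goes at most 41.7 mm and 7.16 degrees, less where a joint would pass 70% of its speed; a pose out of reach is approached as far as the arm can. A call with a gripper value outside its range is refused whole. OPENING is the finger opening in mm, from 0 to 85.4, set as the call begins (- or left out, the last holds). The fingers move at their own pace and stop on an object; FORCE is the grip in N (left out, the last holds). Time passes only in rows, so rows that do not move let the fingers close. It gives the time, the measured TCP pose, the force, the opening and the grip force at its end, in the units of the state.
- ctrl.get_obs(): the state, without advancing time (a new reading comes with each control period).
- optics.get_image(name): name is "scene" or "side" or "wrist"; returns (picture, depth): 420x560x3 uint8, red, green, blue; 420x560 float32, m along the optical axis (not along the pixel's ray), 0 where there is no reading.
- optics.camera_params(name): a dict with "mtx" (3x3 intrinsics, pixels), "extrinsics" (4x4, takes a point from camera to world coordinates); the wrist camera has in their place "tool_from_camera" (4x4, takes a point from camera to tool coordinates, whose origin is the TCP and whose axes are the flange's). Camera axes: x right, y down, z forward; pixel columns grow to the right and rows downward; lengths in m; the calibration is good to about 2 mm. A picture is of the moment at which its call begins: read the wrist's pose just before it. camera_params takes no time and is no camera call.
- ctrl.finish_job(): hands the job in; it is judged then, once.
The state is a dict: "t": time; "q": joint angles; "dq": joint speeds; "effort": joint torques, N m; "tool_pos": TCP position; "tool_rot": TCP orientation; "contact_force": force on the tool from outside, world axes, zero at the start; "wrist_torque": the same for the moment, N m; "opening": finger opening in m; "grip_force": force on a finger pad.
Only numpy, scipy, OpenCV 4.12 (cv2) and the standard library are available. Lean on these libraries where they do the work, as an engineer would, in place of code of your own. Each camera call takes 0.05 s, during which the arm holds its last target. There are 200 camera calls.

## Working session

There is one attempt and no reset: what is moved stays moved. The work goes in short steps, Python scripts to look and compute and a shell command to move; the robot and the scene stay as the last step left them, time stands still between calls to the robot, and variables do not carry over. Pictures are saved under pics/ and viewed, at most 10 in all, crops included, and the job is handed in when it is done.

```bash
ls; mkdir -p pics; cat > h.py <<'E'
import numpy as np, cv2
from scipy.spatial.transform import Rotation as R
from station import ctrl, optics
def look(name):
    o=ctrl.get_obs(); im,d=optics.get_image(name); p=optics.camera_params(name)
    if 'extrinsics' in p: T=np.array(p['extrinsics'])
    else:
        W=np.eye(4); W[:3,:3]=R.from_rotvec(o['tool_rot']).as_matrix(); W[:3,3]=o['tool_pos']; T=W@np.array(p['tool_from_camera'])
    return im,d,np.array(p['mtx']),T
def cloud(d,K,T):
    v,u=np.indices(d.shape); P=np.stack([(u-K[0,2])/K[0,0]*d,(v-K[1,2])/K[1,1]*d,d],-1)
    return P@T[:3,:3].T+T[:3,3]
def ray(px,K,T,z):
    px=np.atleast_2d(px).astype(float); r=np.c_[(px[:,0]-K[0,2])/K[0,0],(px[:,1]-K[1,2])/K[1,1],np.ones(len(px))]@T[:3,:3].T
    return T[:3,3]+r*((z-T[2,3])/r[:,2])[:,None]
E
python3 - <<'E'
from h import *
for n in ['scene','side','wrist']:
    im,d,K,T=look(n); np.savez(f'{n}0.npz',im=im,d=d,K=K,T=T); print(n,K[0,0],T.round(3).tolist())
    if n!='wrist': cv2.imwrite(f'pics/{n}0.png',im[...,::-1])
o=ctrl.get_obs(); print(o)
E
```

```text
pics
scene 508.85936857134544 [[-0.723, -0.534, 0.438, -0.123], [-0.691, 0.541, -0.48, 0.77], [0.019, -0.65, -0.76, 1.371], [0.0, 0.0, 0.0, 1.0]]
side 416.98416203046435 [[0.993, -0.074, 0.096, 0.465], [-0.121, -0.517, 0.848, -1.118], [-0.013, -0.853, -0.522, 0.884], [0.0, 0.0, 0.0, 1.0]]
wrist 368.04014320859716 [[0.378, 0.894, 0.239, 0.175], [0.926, -0.365, -0.099, 0.603], [-0.002, 0.259, -0.966, 0.373], [0.0, 0.0, 0.0, 1.0]]
{'t': 0.15, 'q': array([ 1.06401480e+00,  5.32258194e-02,  1.61396920e+00,  5.18575822e-06,
        1.47598080e+00, -1.18994881e-01]), 'dq': array([ 0.0015721 , -0.00244036, -0.0041183 , -0.00012854,  0.00126714,
        0.00221313]), 'effort': array([ 7.65388249e-04, -3.94244456e+01, -3.70720303e+01, -6.87356987e-05,
        4.70887462e-03, -1.89127928e-05]), 'tool_pos': array([0.23609999, 0.57817484, 0.23033827]), 'tool_rot': array([-6.05230057e-01, -3.08223992e+00,  2.36321838e-03]), 'contact_force': array([-0.36562473,  0.54215371, -0.52503573]), 'wrist_torque': array([-0.02654331,  0.03028129,  0.0357501 ]), 'grip_force': 0.0, 'opening': 0.08574189885291232}
```

View pics/scene0.png

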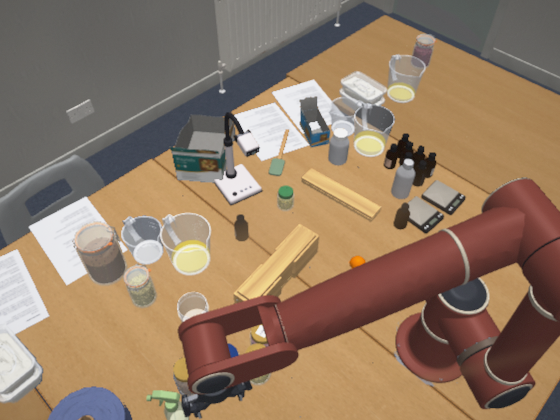

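View pics/side0.png

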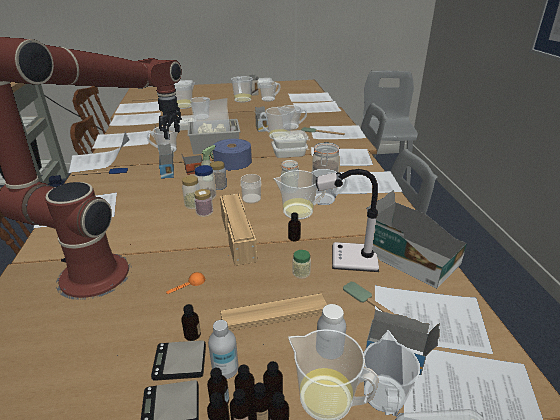

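The scene picture shows the box at about (278,268) with the lid on it, the pile at (341,195), the camera head at (249,143), the amber bottle at (241,229) and the green-lidded jar at (286,197). In the side picture the box is at (238,228), the pile at (275,310) and the head at (328,183).

```bash
python3 - <<'E'
from h import *
def fit(n,win,z0,z1,zp):
    f=np.load(n+'0.npz'); im,d,K,T=f['im'],f['d'],f['K'],f['T']
    P=cloud(d,K,T); hsv=cv2.cvtColor(im,cv2.COLOR_RGB2HSV)
    u0,u1,v0,v1=win; W=np.zeros(d.shape,bool); W[v0:v1,u0:u1]=1
    M=(W&(d>0)&(P[...,2]>z0)&(P[...,2]<z1)).astype(np.uint8)
    M=cv2.morphologyEx(M,cv2.MORPH_OPEN,np.ones((3,3)))
    c=max(cv2.findContours(M,0,1)[0],key=cv2.contourArea)[:,0]
    B=np.zeros_like(M); cv2.drawContours(B,[c],-1,1,-1); idx=(B&M)>0
    q=P[idx]; g=ray(np.argwhere(idx)[:,::-1],K,T,zp)
    r=cv2.minAreaRect((g[:,:2]*1000).astype(np.float32))
    print(n,win,'n',idx.sum(),'zmed',np.median(q[:,2]).round(4),'std',q[:,2].std().round(4),'rect',np.round(r[0],1),np.round(r[1],1),round(r[2],2),'mean',g.mean(0).round(4))
    return q
fit('scene',(225,330,220,315),.094,.11,.098); fit('side',(210,270,185,275),.094,.11,.098)
fit('scene',(295,385,165,222),.015,.035,.024); fit('side',(210,340,285,335),.015,.035,.024)
# heights and head
for n,w in (('scene',(232,262,130,160)),('side',(312,345,168,200))):
    f=np.load(n+'0.npz');im,d,K,T=[f[k] for k in('im','d','K','T')];P=cloud(d,K,T)
    p=P[w[2]:w[3],w[0]:w[1]].reshape(-1,3); c=im[w[2]:w[3],w[0]:w[1]].reshape(-1,3)
    s=(p[:,2]>.12)&(c.min(1)>120); print(n,s.sum(),p[s].min(0),p[s].max(0),np.median(p[s],0))
    s2=(p[:,2]>.12); print(s2.sum(),p[s2].min(0).round(3),p[s2].max(0).round(3))
for n,w in (('scene',(236,248,216,226)),('scene',(279,293,186,196)),('scene',(183,205,296,306)),('scene',(397,410,160,176))):
    f=np.load(n+'0.npz');P=cloud(f['d'],f['K'],f['T']);p=P[w[2]:w[3],w[0]:w[1]].reshape(-1,3);print(n,w,np.median(p,0).round(3),p.max(0).round(3))
def crop(n,u0,u1,v0,v1,k):
    im=np.load(n+'0.npz')['im'][v0:v1,u0:u1,::-1]; return cv2.resize(im,None,fx=k,fy=k,interpolation=cv2.INTER_CUBIC)
a=crop('scene',210,310,120,195,4);b=crop('side',290,390,160,235,4)
c=crop('scene',225,325,220,315,4)[:300];e=crop('side',205,305,180,255,4)
cv2.imwrite('pics/crop0.png',np.vstack([np.hstack([a,b]),np.hstack([c[:300,:400],e])]))
E
```

```text
scene (225, 330, 220, 315) n 1779 zmed 0.1006 std 0.0028 rect [478.1 144.8] [ 71.2 311.5] 6.99 mean [0.4772 0.1524 0.098 ]
side (210, 270, 185, 275) n 801 zmed 0.0989 std 0.0017 rect [475.7 148.2] [ 64.2 307.4] 6.67 mean [0.4763 0.1342 0.098 ]
scene (295, 385, 165, 222) n 1212 zmed 0.0269 std 0.0038 rect [ 562.3 -254.1] [305.5  74.8] 5.94 mean [ 0.5568 -0.2564  0.024 ]
side (210, 340, 285, 335) n 1824 zmed 0.0243 std 0.0024 rect [ 561.3 -259.9] [301.3  71.2] 6.04 mean [ 0.558  -0.2598  0.024 ]
scene 310 [-0.12271574 -0.03747596  0.28139543] [0.80123903 0.76953413 1.37100986] [ 0.7581986  -0.0023961   0.30531871]
459 [-0.123 -0.055  0.12 ] [0.899 0.77  1.371]
side 289 [ 0.46517458 -1.11823663  0.12018642] [0.83799793 0.42274098 0.88387176] [ 0.75618809 -0.02049394  0.29836171]
472 [ 0.465 -1.118  0.12 ] [0.838 0.423 0.884]
scene (236, 248, 216, 226) [0.676 0.113 0.084] [0.737 0.132 0.112]
scene (279, 293, 186, 196) [ 0.67  -0.089  0.081] [0.75  0.77  1.371]
scene (183, 205, 296, 306) [0.579 0.396 0.061] [0.593 0.77  1.371]
scene (397, 410, 160, 176) [ 0.421 -0.411  0.127] [0.522 0.77  1.371]
```

View pics/crop0.png

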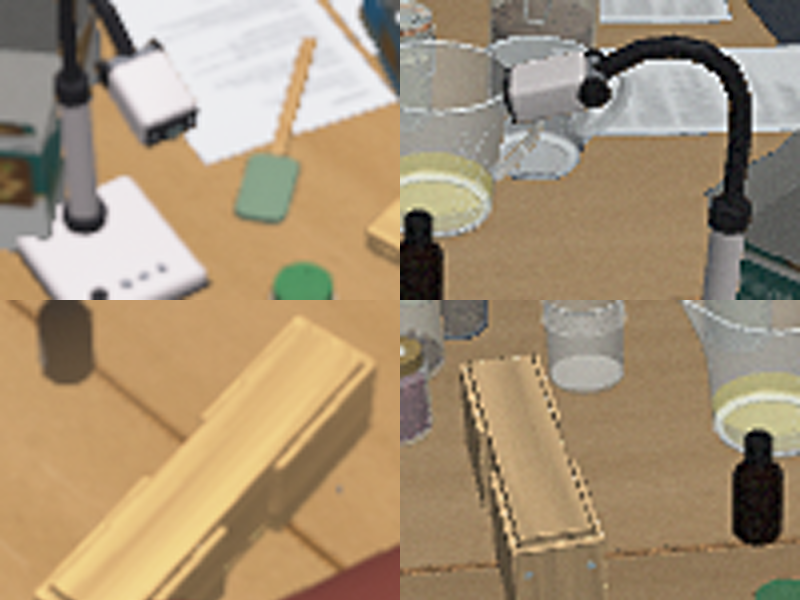

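The crops show the lid standing proud of the rim with the cut-outs midway along the box. They also show the camera head tilted down, with its dark front face towards the robot. The fits agree with the given sizes: lid centre (0.477, 0.147) with its x axis at yaw 0.12, and pile centre (0.562, −0.258) with its length at yaw 0.105. Next I go above the box for a wrist look.

```bash
python3 -m handwheel '[{"tx":-30,"ty":-24,"tz":-13},{"tx":-30,"ty":-24,"tz":-13},{"tx":-30,"ty":-24,"tz":-13},{"tx":-30,"ty":-24,"tz":-13},{"tx":-30,"ty":-24,"tz":-13},{"tx":-30,"ty":-24,"tz":-13},{"tx":-30,"ty":-24,"tz":-13},{"tx":-30,"ty":-24,"tz":-13},{"tx":-30,"ty":-24,"tz":-13},{"tx":-30,"ty":-24,"tz":-13},{"tx":-30,"ty":-24,"tz":-13},{"tx":-30,"ty":-24,"tz":-13}]'
python3 -m handwheel '[{"tx":-26,"ty":-20,"tz":-14},{"roll":0.118},{"roll":0.118},{"roll":0.118},{"roll":0.118},{"roll":0.118},{"roll":0.118},{"roll":0.118},{"roll":0.118},{"roll":0.118},{"tx":0},{"tx":0}]'
cat >> h.py <<'E'
def toolM():
    o=ctrl.get_obs(); W=np.eye(4); W[:3,:3]=R.from_rotvec(o['tool_rot']).as_matrix(); W[:3,3]=o['tool_pos']; return W
E
python3 - <<'E'
from h import *
im,d,K,T=look('wrist'); np.savez('wbox.npz',im=im,d=d,K=K,T=T,W=toolM()); cv2.imwrite('pics/wbox.png',im[...,::-1])
W=toolM(); print(W.round(4), np.degrees(np.arctan2(W[1,1],W[0,1])))
P=cloud(d,K,T); M=((d>0)&(P[...,2]>.094)&(P[...,2]<.104)).astype(np.uint8)
M=cv2.morphologyEx(M,cv2.MORPH_OPEN,np.ones((3,3)))
n,l,s,c=cv2.connectedComponentsWithStats(M)
for i in range(1,n):
    if s[i,4]>800:
        idx=l==i; g=ray(np.argwhere(idx)[:,::-1],K,T,.098); r=cv2.minAreaRect((g[:,:2]*1000).astype(np.float32)); print(s[i],np.median(P[idx][:,2]),r)
E
```

```text
[[-9.257e-01  3.782e-01 -6.000e-04  2.362e-01]
 [ 3.782e-01  9.257e-01 -1.200e-03  5.782e-01]
 [ 1.000e-04 -1.300e-03 -1.000e+00  2.305e-01]
 [ 0.000e+00  0.000e+00  0.000e+00  1.000e+00]] 67.77842922287564
[ 397   45  146   73 1026] 0.09815460996300579 ((205.090087890625, 734.0430297851562), (6.731240272521973, 106.61141204833984), 5.3064374923706055)$[0]: bad value
$[0]: bad value
```

View pics/wbox.png

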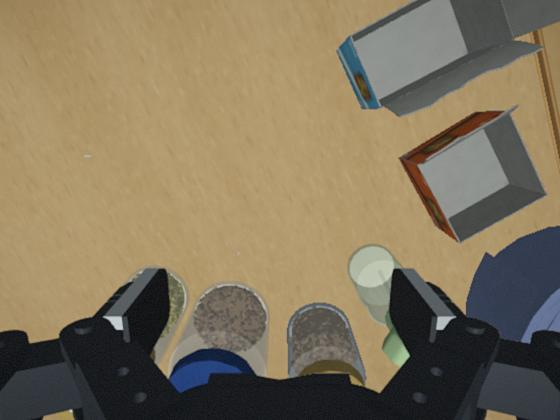

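The arm did not move because the rows were refused. This is the old view over the table clutter: finger tips at about (150,290) and (410,290), with the gripper body along the bottom. I'll try rows with all four keys.

```bash
python3 -m handwheel '[{"tx":-30,"ty":-24,"tz":-13,"roll":0}]' || python3 -m handwheel '[{"tx":-30.0,"ty":-24.0,"tz":-13.0,"roll":0.0}]'; python3 -m handwheel --help | head -30
```

```text
t: 0.28
tool_pos: [0.2521, 0.5462, 0.2401]
tool_rot: [-0.597, -3.08, 0.007]
contact_force: [0.6, -0.9, 0.1]
opening: 0.0856
grip_force: 0.0invalid input: not JSON, or not a number
```

```bash
python3 -m handwheel '[{"tx":-30,"ty":-24,"tz":-13,"roll":0},{"tx":-30,"ty":-24,"tz":-13,"roll":0},{"tx":-30,"ty":-24,"tz":-13,"roll":0},{"tx":-30,"ty":-24,"tz":-13,"roll":0},{"tx":-30,"ty":-24,"tz":-13,"roll":0},{"tx":-30,"ty":-24,"tz":-13,"roll":0},{"tx":-30,"ty":-24,"tz":-13,"roll":0},{"tx":-30,"ty":-24,"tz":-13,"roll":0},{"tx":-30,"ty":-24,"tz":-13,"roll":0},{"tx":-30,"ty":-24,"tz":-13,"roll":0},{"tx":-30,"ty":-24,"tz":-13,"roll":0},{"tx":-26,"ty":-20,"tz":-14,"roll":0}]'
python3 -m handwheel '[{"tx":0,"ty":0,"tz":0,"roll":0.118},{"tx":0,"ty":0,"tz":0,"roll":0.118},{"tx":0,"ty":0,"tz":0,"roll":0.118},{"tx":0,"ty":0,"tz":0,"roll":0.118},{"tx":0,"ty":0,"tz":0,"roll":0.118},{"tx":0,"ty":0,"tz":0,"roll":0.118},{"tx":0,"ty":0,"tz":0,"roll":0.118},{"tx":0,"ty":0,"tz":0,"roll":0.118},{"tx":0,"ty":0,"tz":0,"roll":0.118},{"tx":0,"ty":0,"tz":0,"roll":0},{"tx":0,"ty":0,"tz":0,"roll":0}]'
cat > lid.py <<'E'
from h import *
def lids(name,zt,save=None,sel=None):
    im,d,K,T=look(name); W=toolM()
    if save: np.savez(save+'.npz',im=im,d=d,K=K,T=T,W=W); cv2.imwrite(f'pics/{save}.png',im[...,::-1])
    print('tcp',W[:3,3].round(4),'yaw y',np.degrees(np.arctan2(W[1,1],W[0,1])).round(2))
    P=cloud(d,K,T); M=((d>0)&(abs(P[...,2]-zt)<.006)).astype(np.uint8)
    M=cv2.morphologyEx(M,cv2.MORPH_OPEN,np.ones((3,3)))
    n,l,s,c=cv2.connectedComponentsWithStats(M)
    for i in range(1,n):
        if s[i,4]>800:
            idx=l==i; g=ray(np.argwhere(idx)[:,::-1],K,T,zt); r=cv2.minAreaRect((g[:,:2]*1000).astype(np.float32))
            t=np.linalg.inv(W)@np.append(np.array(r[0])/1000,[zt,1])
            print(s[i],'z',np.median(P[idx][:,2]).round(4),'ctr',np.round(r[0],1),'size',np.round(r[1],1),'ang',round(r[2],2),'in tool',(t[:3]*1000).round(1))
E
python3 - <<'E'
from lid import *
lids('wrist',.098,'wbox')
E
```

```text
t: 1.28
tool_pos: [0.4777, 0.1452, 0.4017]
tool_rot: [0.607, 3.082, -0.001]
contact_force: [0.2, -0.3, 0.5]
opening: 0.0854
grip_force: 0.0
t: 2.2
tool_pos: [0.4771, 0.1475, 0.4011]
tool_rot: [-2.079, -2.355, 0.0]
contact_force: [-0.1, -0.3, 0.8]
opening: 0.0855
grip_force: 0.0
tcp [0.4771 0.1475 0.4012] yaw y 7.09
[  252    32    55   250 12718] z 0.0979 ctr [475.2 150.2] size [ 61.8 300.5] ang 6.83 in tool [  2.9  -1.5 303.2]
```

View pics/wbox.png

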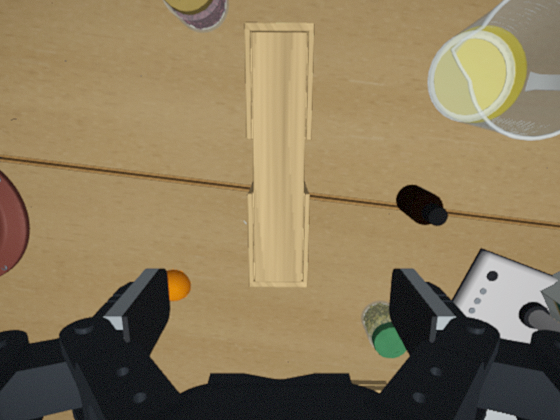

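The lid is seen clean: the lid spans rows 32–286 around column 278, with the cut-outs at rows 140–190. The measured size is 61.8 × 300.5 mm at z 0.098, as it must be. Now I go down and grip.

```bash
python3 -m handwheel '[{"tx":3,"ty":-1.5,"tz":33,"roll":0.0045},{"tx":0,"ty":0,"tz":40,"roll":0},{"tx":0,"ty":0,"tz":40,"roll":0},{"tx":0,"ty":0,"tz":40,"roll":0},{"tx":0,"ty":0,"tz":40,"roll":0},{"tx":0,"ty":0,"tz":40,"roll":0},{"tx":0,"ty":0,"tz":40,"roll":0},{"tx":0,"ty":0,"tz":24,"roll":0},{"tx":0,"ty":0,"tz":12,"roll":0},{"tx":0,"ty":0,"tz":8,"roll":0},{"tx":0,"ty":0,"tz":8,"roll":0},{"tx":0,"ty":0,"tz":0,"roll":0}]' 85 60
python3 -m handwheel '[{"tx":0,"ty":0,"tz":0,"roll":0},{"tx":0,"ty":0,"tz":0,"roll":0},{"tx":0,"ty":0,"tz":0,"roll":0},{"tx":0,"ty":0,"tz":0,"roll":0},{"tx":0,"ty":0,"tz":0,"roll":0},{"tx":0,"ty":0,"tz":0,"roll":0}]' 50 60
```

```text
t: 3.25
tool_pos: [0.4757, 0.1503, 0.0764]
tool_rot: [2.088, 2.347, 0.0]
contact_force: [-0.2, 1.0, -0.3]
opening: 0.085
grip_force: 0.0
t: 3.75
tool_pos: [0.4768, 0.1506, 0.0787]
tool_rot: [2.087, 2.346, 0.004]
contact_force: [-1.0, -0.7, 6.1]
opening: 0.0604
grip_force: 68.0
```

```bash
python3 -m handwheel '[{"tx":0,"ty":0,"tz":0,"roll":0},{"tx":0,"ty":0,"tz":-7,"roll":0},{"tx":0,"ty":0,"tz":0,"roll":0},{"tx":0,"ty":0,"tz":0,"roll":0}]' 78
python3 -m handwheel '[{"tx":0,"ty":0,"tz":0,"roll":0},{"tx":0,"ty":0,"tz":0,"roll":0},{"tx":0,"ty":0,"tz":0,"roll":0},{"tx":0,"ty":0,"tz":0,"roll":0},{"tx":0,"ty":0,"tz":0,"roll":0}]' 50 60
python3 - <<'E'
from lid import *
lids('wrist',.098,'wgrip')
E
```

```text
t: 4.08
tool_pos: [0.4758, 0.1504, 0.084]
tool_rot: [2.088, 2.346, 0.002]
contact_force: [-0.4, 0.2, -0.3]
opening: 0.0782
grip_force: 0.0
t: 4.5
tool_pos: [0.4759, 0.1504, 0.0839]
tool_rot: [2.088, 2.346, 0.001]
contact_force: [0.5, -0.8, 4.3]
opening: 0.0602
grip_force: 66.6
tcp [0.4759 0.1503 0.0839] yaw y 6.67
[  180     0   200   381 65117] z 0.0979 ctr [472.1 179.9] size [ 75.  140.1] ang 6.63 in tool [ 29.8  -0.3 -14.1]
```

```bash
python3 -m handwheel '[{"tx":0,"ty":0,"tz":-8,"roll":0},{"tx":0,"ty":0,"tz":-16,"roll":0},{"tx":0,"ty":0,"tz":-24,"roll":0},{"tx":0,"ty":0,"tz":-36,"roll":0},{"tx":0,"ty":0,"tz":-36,"roll":0},{"tx":0,"ty":0,"tz":-36,"roll":0},{"tx":0,"ty":0,"tz":-36,"roll":0},{"tx":0,"ty":0,"tz":-36,"roll":0},{"tx":0,"ty":0,"tz":-36,"roll":0},{"tx":0,"ty":0,"tz":-30,"roll":0},{"tx":0,"ty":0,"tz":-20,"roll":0},{"tx":0,"ty":0,"tz":-6,"roll":0}]'
python3 -m handwheel '[{"tx":0,"ty":0,"tz":0,"roll":-0.06},{"tx":0,"ty":0,"tz":0,"roll":-0.12},{"tx":0,"ty":0,"tz":0,"roll":-0.12},{"tx":0,"ty":0,"tz":0,"roll":-0.12},{"tx":0,"ty":0,"tz":0,"roll":-0.12},{"tx":0,"ty":0,"tz":0,"roll":-0.12},{"tx":0,"ty":0,"tz":0,"roll":-0.12},{"tx":0,"ty":0,"tz":0,"roll":-0.12},{"tx":0,"ty":0,"tz":0,"roll":-0.12},{"tx":0,"ty":0,"tz":0,"roll":-0.12},{"tx":0,"ty":0,"tz":0,"roll":-0.12},{"tx":0,"ty":0,"tz":0,"roll":-0.12}]'
python3 -m handwheel '[{"tx":0,"ty":0,"tz":0,"roll":-0.12},{"tx":0,"ty":0,"tz":0,"roll":-0.06},{"tx":-3,"ty":-15,"tz":0,"roll":0},{"tx":-6,"ty":-30,"tz":0,"roll":0},{"tx":-8,"ty":-40,"tz":0,"roll":0},{"tx":-8,"ty":-40,"tz":0,"roll":0},{"tx":-8,"ty":-40,"tz":0,"roll":0},{"tx":-6,"ty":-36,"tz":0,"roll":0},{"tx":-4,"ty":-24,"tz":0,"roll":0},{"tx":-2,"ty":-9,"tz":0,"roll":0},{"tx":0,"ty":0,"tz":0,"roll":0},{"tx":0,"ty":0,"tz":0,"roll":0}]'
python3 - <<'E'
from lid import *
lids('wrist',.024,'wpile')
f=np.load('wpile.npz')
for n in('scene','side'):
    im,d,K,T=look(n); np.savez(n+'1.npz',im=im,d=d,K=K,T=T)
s=np.load('scene1.npz')['im'];t=np.load('side1.npz')['im']
k=lambda a,u,v:cv2.resize(a[v:v+200,u:u+270],None,fx=1.45,fy=1.45)
w=cv2.resize(f['im'],(392,294)); cv2.imwrite('pics/c1.png',np.vstack([np.hstack([k(s,160,110),k(t,160,130)]),np.hstack([cv2.resize(w,(392,290)),np.zeros((290,392,3),np.uint8)])])[...,::-1])
E
```

```text
t: 5.55
tool_pos: [0.4758, 0.1504, 0.4073]
tool_rot: [2.086, 2.345, 0.006]
contact_force: [0.2, -0.0, -1.5]
opening: 0.06
grip_force: 66.0
t: 6.55
tool_pos: [0.4746, 0.1502, 0.4006]
tool_rot: [-0.107, -3.135, 0.001]
contact_force: [0.5, 0.5, -2.2]
opening: 0.0601
grip_force: 65.9
t: 7.55
tool_pos: [0.5443, -0.0772, 0.4016]
tool_rot: [0.165, -3.134, -0.003]
contact_force: [-0.8, -0.1, -1.0]
opening: 0.06
grip_force: 65.9
tcp [ 0.5443 -0.0766  0.4022] yaw y 96.11
[ 119   47   63  216 9646] z 0.0238 ctr [ 561.6 -254. ] size [301.   63.2] ang 6.02 in tool [   1.  -178.8  378. ]
[ 370  113  188   10 1172] z 0.026 ctr [455.5 168.3] size [  9.5 256.9] ang 6.72 in tool [ 61.6 252.5 378.7]
```

View pics/c1.png

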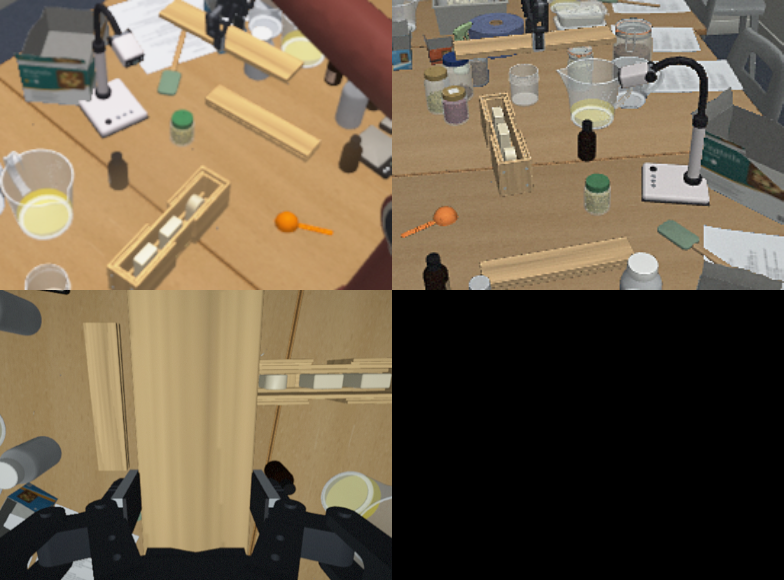

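The top-left picture shows the open box: the arched guest soap is nearest the pile, at the y = −86 place, at about (195,203). The two bars are at (172,226) and (146,254). The lower-left wrist picture shows the pile at columns 85–128, measured 301 × 63 mm at z 0.024. Next I carry the lid over it and lower it.

```bash
python3 -m handwheel '[{"tx":1,"ty":-18,"tz":0,"roll":0.0015},{"tx":0,"ty":-36,"tz":0,"roll":0},{"tx":0,"ty":-38,"tz":0,"roll":0},{"tx":0,"ty":-38,"tz":0,"roll":0},{"tx":0,"ty":-32,"tz":10,"roll":0},{"tx":0,"ty":-18,"tz":20,"roll":0},{"tx":0,"ty":0,"tz":34,"roll":0},{"tx":0,"ty":0,"tz":38,"roll":0},{"tx":0,"ty":0,"tz":38,"roll":0},{"tx":0,"ty":0,"tz":38,"roll":0},{"tx":0,"ty":0,"tz":38,"roll":0},{"tx":0,"ty":0,"tz":38,"roll":0}]'
python3 -m handwheel '[{"tx":0,"ty":0,"tz":34,"roll":0},{"tx":0,"ty":0,"tz":30,"roll":0},{"tx":0,"ty":0,"tz":24,"roll":0},{"tx":0,"ty":0,"tz":16,"roll":0},{"tx":0,"ty":0,"tz":8,"roll":0},{"tx":0,"ty":0,"tz":4,"roll":0},{"tx":0,"ty":0,"tz":0,"roll":0},{"tx":0,"ty":0,"tz":0,"roll":0}]'
```

```text
t: 8.7
tool_pos: [0.5629, -0.2552, 0.1481]
tool_rot: [-0.167, 3.136, -0.001]
contact_force: [0.3, 0.6, -1.6]
opening: 0.0601
grip_force: 65.9
t: 9.37
tool_pos: [0.5636, -0.2569, 0.0349]
tool_rot: [-0.165, 3.135, -0.002]
contact_force: [0.4, 0.3, -1.2]
opening: 0.0605
grip_force: 65.9
```

```bash
python3 -c "
from h import *
W=toolM(); print(W[:3,3], ctrl.get_obs()['contact_force'])"
```

```text
[ 0.56363723 -0.25691866  0.03485285] [ 0.41077452  0.32106083 -1.20793603]
```

```bash
python3 -m handwheel '[{"tx":1.8,"ty":2,"tz":4,"roll":0},{"tx":0,"ty":0,"tz":4,"roll":0},{"tx":0,"ty":0,"tz":2,"roll":0},{"tx":0,"ty":0,"tz":0,"roll":0},{"tx":0,"ty":0,"tz":0,"roll":0},{"tx":0,"ty":0,"tz":0,"roll":0}]'
python3 -m handwheel '[{"tx":0,"ty":0,"tz":2,"roll":0},{"tx":0,"ty":0,"tz":1,"roll":0},{"tx":0,"ty":0,"tz":0,"roll":0},{"tx":0,"ty":0,"tz":0,"roll":0}]'
```

```text
t: 9.87
tool_pos: [0.5606, -0.2551, 0.0235]
tool_rot: [-0.163, 3.137, -0.0]
contact_force: [0.5, 0.0, -1.8]
opening: 0.0603
grip_force: 65.9
t: 10.2
tool_pos: [0.561, -0.2553, 0.0219]
tool_rot: [-0.164, 3.137, -0.0]
contact_force: [-2.6, 0.7, 5.6]
opening: 0.0601
grip_force: 66.8
```

```bash
python3 -m handwheel '[{"tx":0,"ty":0,"tz":0,"roll":0},{"tx":0,"ty":0,"tz":0,"roll":0},{"tx":0,"ty":0,"tz":0,"roll":0},{"tx":0,"ty":0,"tz":-6,"roll":0},{"tx":0,"ty":0,"tz":-20,"roll":0},{"tx":0,"ty":0,"tz":-38,"roll":0},{"tx":0,"ty":0,"tz":-40,"roll":0},{"tx":0,"ty":0,"tz":-40,"roll":0},{"tx":0,"ty":0,"tz":-40,"roll":0},{"tx":0,"ty":0,"tz":-40,"roll":0},{"tx":0,"ty":0,"tz":-30,"roll":0},{"tx":0,"ty":0,"tz":-20,"roll":0}]' 80
python3 -m handwheel '[{"tx":0,"ty":0,"tz":-10,"roll":0},{"tx":0,"ty":0,"tz":0,"roll":0},{"tx":0,"ty":0,"tz":0,"roll":0}]'
python3 - <<'E'
from lid import *
lids('wrist',.036,'wplaced')
im=np.load('wplaced.npz')['im']
for n in('scene','side'):
    i,d,K,T=look(n); np.savez(n+'2.npz',im=i,d=d,K=K,T=T)
s=np.load('scene2.npz')['im'];t=np.load('side2.npz')['im']
k=lambda a,u,v:cv2.resize(a[v:v+70,u:u+135],(400,207),interpolation=2)
cv2.imwrite('pics/c2.png',np.vstack([cv2.resize(im[:310,130:430],(400,413)),k(s,280,155)])[...,::-1] if 0 else np.hstack([cv2.resize(im[:330,160:400],(400,550),interpolation=2),np.vstack([k(s,280,155),k(t,210,275),np.zeros((136,400,3),np.uint8)])])[...,::-1])
E
```

```text
t: 11.2
tool_pos: [0.5615, -0.2555, 0.3]
tool_rot: [-0.163, 3.132, -0.006]
contact_force: [0.4, -0.8, 0.5]
opening: 0.0804
grip_force: 0.0
t: 11.45
tool_pos: [0.5603, -0.2549, 0.3036]
tool_rot: [0.164, -3.137, -0.001]
contact_force: [-0.0, -0.2, -0.9]
opening: 0.0801
grip_force: 0.0
tcp [ 0.5599 -0.2546  0.3021] yaw y 95.97
[  249    29    60   269 14863] z 0.0359 ctr [ 560.8 -255.1] size [300.7  61.8] ang 6.05 in tool [ -1.5  -1.1 266.1]
```

View pics/c2.png

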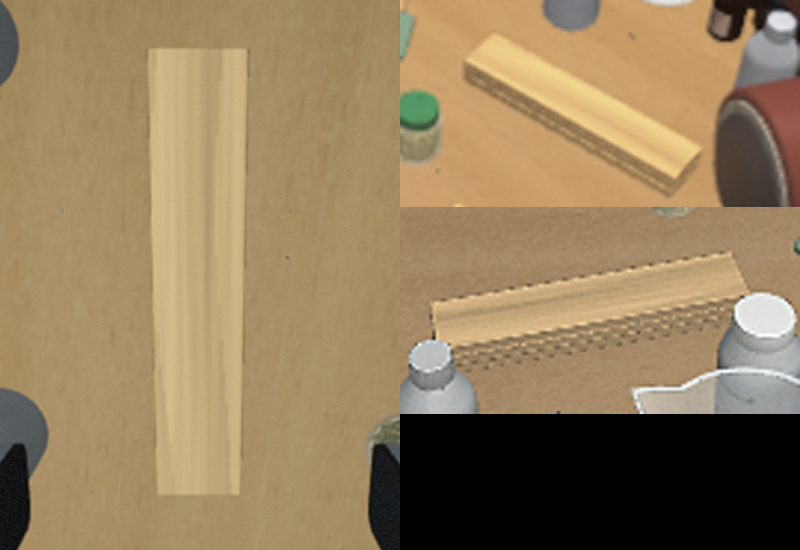

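The upright picture on the left shows the placed lid as one clean outline (columns 148–246, rows 48–495). The right-hand views show the three boards' ends and edges in line. The new lid is at (560.8, −255.1, 6.05°) and the pile under it at (561.6, −254, 6.02°), so they are flush. Next is a look at the camera head from above.

```bash
python3 -m handwheel '[{"tx":-8,"ty":10,"tz":-30,"roll":0},{"tx":-17,"ty":24,"tz":-26,"roll":0},{"tx":-20,"ty":29,"tz":-20,"roll":0},{"tx":-20,"ty":29,"tz":-20,"roll":0},{"tx":-20,"ty":29,"tz":-16,"roll":0},{"tx":-20,"ty":29,"tz":-16,"roll":0},{"tx":-20,"ty":29,"tz":-12,"roll":0},{"tx":-20,"ty":29,"tz":-10,"roll":0},{"tx":-14,"ty":20,"tz":-8,"roll":0},{"tx":-7,"ty":11,"tz":0,"roll":0},{"tx":0,"ty":0,"tz":0,"roll":0},{"tx":0,"ty":0,"tz":0,"roll":0}]'
python3 - <<'E'
from h import *
im,d,K,T=look('wrist'); W=toolM(); np.savez('whead.npz',im=im,d=d,K=K,T=T,W=W); print(W[:3,3].round(4))
P=cloud(d,K,T); M=(d>0)&(P[...,2]>.2)&(P[...,2]<.34)&(im.min(-1)>110)&(abs(P[...,0]-.76)<.08)
v,u=np.where(M); print(len(u),u.min(),u.max(),v.min(),v.max(),P[M].min(0),P[M].max(0))
uc,vc=int(np.median(u)),int(np.median(v)); a=max(0,uc-65); b=max(0,vc-50)
cv2.imwrite('pics/head.png',cv2.resize(im[b:b+100,a:a+130],None,fx=6,fy=6,interpolation=2)[...,::-1]); print('crop',a,b)
E
```

```text
t: 12.6
tool_pos: [0.7006, -0.0003, 0.46]
tool_rot: [0.164, -3.134, 0.0]
contact_force: [0.1, -0.3, 0.4]
opening: 0.0799
grip_force: 0.0
[ 0.7003 -0.0011  0.4603]
4342 232 304 215 356 [ 0.72328796 -0.03523836  0.27266225] [0.83757691 0.0259308  0.32773375]
crop 201 210
```

View pics/head.png

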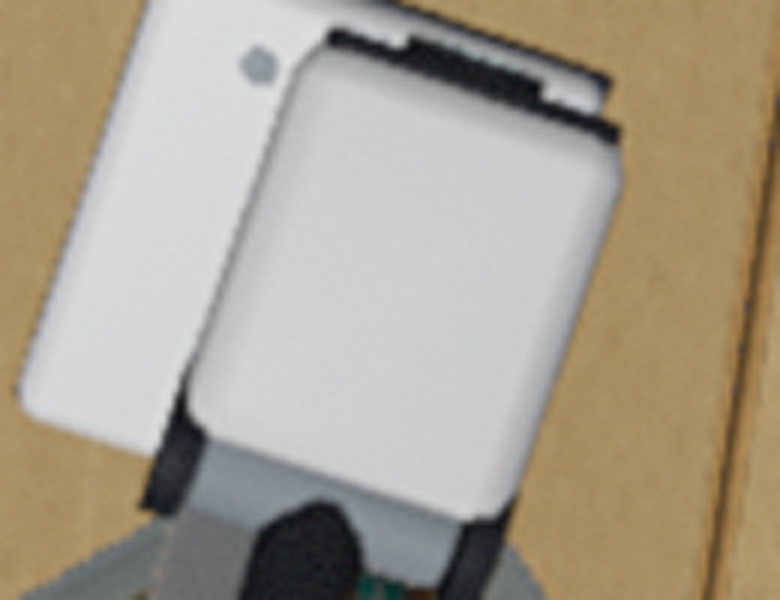

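The picture shows the white head top (crop corners (325,45), (617,135), (510,515), (190,410)). The black front plate with the lens bulge runs from (330,38) to (617,130), middle about (475,72).

```bash
python3 - <<'E'
from h import *
f=np.load('whead.npz'); im,d,K,T=[f[k] for k in('im','d','K','T')]
P=cloud(d,K,T)
px=lambda a:np.array(a)/6-.5+[201.5-.0,210.5]-.0
quad=np.array([[320,90],[590,180],[500,470],[225,390]])
m=np.zeros(d.shape,np.uint8); cv2.fillConvexPoly(m,(px(quad)).round().astype(int),1)
q=P[(m>0)&(d>0)]; c=np.median(q,0); q=q[np.linalg.norm(q-c,axis=1)<.05]
for _ in range(3):
    c=q.mean(0); n=np.linalg.svd(q-c)[2][2]; n*=np.sign(n[2]); r=(q-c)@n; q=q[abs(r)<2.5*r.std()]
print('n',n.round(4),'rms',r.std(),len(q))
def onp(a,off=0):
    u=px(a); rr=T[:3,:3]@np.array([(u[0]-K[0,2])/K[0,0],(u[1]-K[1,2])/K[1,1],1]); o=T[:3,3]; return o+rr*(((c+n*off-o)@n)/(rr@n))
L0,L1=onp([302,72]),onp([190,390]); R0,R1=onp([620,180]),onp([510,500])
x=(L1-L0)/np.linalg.norm(L1-L0)+(R1-R0)/np.linalg.norm(R1-R0); x/=np.linalg.norm(x)
F0,F1=onp([330,38]),onp([617,130]); print('front edge len',np.linalg.norm(F1-F0),'dot',((F1-F0)/np.linalg.norm(F1-F0))@x)
y=np.cross(n,x); print('width',(L0-R0)@y,(L1-R1)@y)
print('x',x.round(4),'pitch',np.arcsin(x[2]),'yaw',np.arctan2(x[1],x[0]),'front-edge yaw',np.arctan2(*(-(F1-F0)[[0,1]]*[-1,1])))
yl=np.array([-x[1],x[0],0])/np.hypot(x[0],x[1]); print('pitch from n',np.arctan2(-n[:2]@x[:2]/np.hypot(*x[:2]),n[2]),'tilt along y',n@yl)
back=onp([345,465]); ym=((L0+R0+L1+R1)/4); fm=(F0+F1)/2; lensf=onp([478,68])
print('mid',ym,'front',fm,'x-extent front..back',(back-fm)@x,'front mid lateral vs sides',(fm-ym)@y)
print('bulge proud',[((onp(a)-fm)@x).round(4) for a in ([410,38],[545,82])])
E
```

```text
n [-0.2602  0.0646  0.9634] rms 0.0006947781423695873 2463
front edge len 0.04401800313165983 dot -0.02487368602377116
width -0.04902987644868758 -0.04919391984837762
x [ 0.9348 -0.2331  0.2681] pitch 0.27137223035839814 yaw -0.24439233077916406 front-edge yaw 2.921239135937065
pitch from n 0.27137223035839764 tilt along y -0.0002709131258578045
mid [ 0.75514736 -0.00381091  0.30309381] front [0.72630919 0.0030475  0.2948466 ] x-extent front..back 0.05813107278752018 front mid lateral vs sides -0.0003232720191163505
bulge proud [np.float64(-0.0033), np.float64(-0.0037)]
```

Lens found: front at about (0.727, 0.003, 0.279), looking direction yaw −0.235, pitch 0.271. The measured head width of 49 mm (plus rounding) and length of 58 mm fit the given 52 × 62. Now over the guest soap.

```bash
python3 -m handwheel '[{"tx":15,"ty":5,"tz":0,"roll":-0.0145},{"tx":30,"ty":12,"tz":0,"roll":0},{"tx":35,"ty":15,"tz":10,"roll":0},{"tx":33,"ty":15,"tz":20,"roll":0},{"tx":30,"ty":15,"tz":24,"roll":0},{"tx":28,"ty":12,"tz":28,"roll":0},{"tx":20,"ty":8,"tz":34,"roll":0},{"tx":12,"ty":5,"tz":38,"roll":0},{"tx":3,"ty":1,"tz":30,"roll":0},{"tx":0,"ty":0,"tz":16,"roll":0},{"tx":0,"ty":0,"tz":0,"roll":0},{"tx":0,"ty":0,"tz":0,"roll":0}]' 85
python3 - <<'E'
from h import *
im,d,K,T=look('wrist'); W=toolM(); np.savez('wsoap.npz',im=im,d=d,K=K,T=T,W=W); print(W[:3,3].round(4),np.degrees(np.arctan2(W[1,1],W[0,1])))
P=cloud(d,K,T); hsv=cv2.cvtColor(im,cv2.COLOR_RGB2HSV)
b=np.array([.4755,.150]); th=np.radians(6.83); xb=np.array([np.cos(th),np.sin(th)]); yb=np.array([-xb[1],xb[0]])
B=np.stack([(P[...,:2]-b)@xb,(P[...,:2]-b)@yb],-1)
s=(d>0)&(abs(B[...,0])<.021)&(hsv[...,1]<80)&(hsv[...,2]>110)
for y in(-.086,0,.086):
    m=s&(abs(B[...,1]-y)<.035)&(P[...,2]>.04); q=np.c_[B[m],P[m][:,2]]
    if len(q)>50: print(y,len(q),'lo',np.percentile(q,2,axis=0).round(4),'hi',np.percentile(q,98,axis=0).round(4),'top',[np.round(np.median(q[q[:,2]>q[:,2].max()-.006],0),4)])
cv2.imwrite('pics/wsoap.png',im[...,::-1])
E
```

```text
t: 13.65
tool_pos: [0.4849, 0.062, 0.2612]
tool_rot: [0.183, -3.134, 0.0]
contact_force: [-0.1, 0.7, 0.7]
opening: 0.085
grip_force: 0.0
[0.4859 0.0622 0.2631] 96.70200907218845
-0.086 1303 lo [-0.0133 -0.1036  0.0466] hi [ 0.0116 -0.0665  0.0784] top [array([-0.0006, -0.0842,  0.0766])]
0 2089 lo [-0.0132 -0.0234  0.0418] hi [0.0125 0.0262 0.0813] top [array([ 0.0086, -0.0338,  0.3249])]
0.086 2213 lo [-0.0132  0.0606  0.0424] hi [0.0114 0.1101 0.0813] top [array([-0.0009,  0.0856,  0.0798])]
```

View pics/wsoap.png

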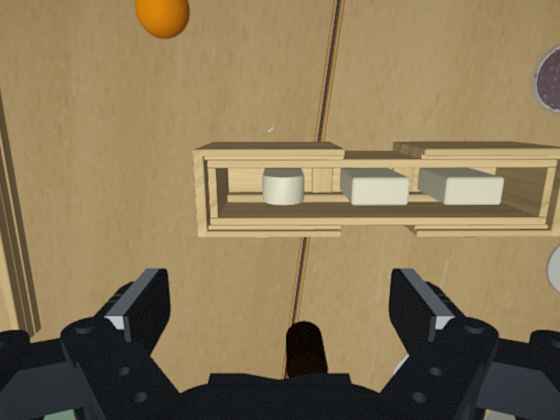

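The wrist view shows the arched soap at about (283,185) and the bars at (374,185) and (460,185). The soap is at box x −1 mm, y −85 mm, with its top at 78 mm, as it must be. Now I go down with the fingers at 56 mm and grip its narrow sides.

```bash
python3 -m handwheel '[{"tx":0.5,"ty":3.4,"tz":20,"roll":0},{"tx":0,"ty":0,"tz":36,"roll":0},{"tx":0,"ty":0,"tz":36,"roll":0},{"tx":0,"ty":0,"tz":28,"roll":0},{"tx":0,"ty":0,"tz":20,"roll":0},{"tx":0,"ty":0,"tz":10,"roll":0},{"tx":0,"ty":0,"tz":4,"roll":0},{"tx":0,"ty":0,"tz":0,"roll":0},{"tx":0,"ty":0,"tz":0,"roll":0}]' 56 30
```

```text
t: 14.45
tool_pos: [0.4866, 0.0663, 0.1106]
tool_rot: [-0.186, 3.133, -0.0]
contact_force: [-0.7, 0.2, 0.3]
opening: 0.0559
grip_force: 0.0
```

```bash
python3 -m handwheel '[{"tx":1,"ty":-0.5,"tz":10,"roll":0},{"tx":0,"ty":0,"tz":18,"roll":0},{"tx":0,"ty":0,"tz":18,"roll":0},{"tx":0,"ty":0,"tz":14,"roll":0},{"tx":0,"ty":0,"tz":10,"roll":0},{"tx":0,"ty":0,"tz":6,"roll":0},{"tx":0,"ty":0,"tz":3,"roll":0},{"tx":0,"ty":0,"tz":0,"roll":0},{"tx":0,"ty":0,"tz":0,"roll":0}]' 56 30
python3 -m handwheel '[{"tx":0,"ty":0,"tz":0,"roll":0},{"tx":0,"ty":0,"tz":0,"roll":0},{"tx":0,"ty":0,"tz":0,"roll":0},{"tx":0,"ty":0,"tz":0,"roll":0},{"tx":0,"ty":0,"tz":0,"roll":0}]' 30 30
```

```text
t: 15.2
tool_pos: [0.4843, 0.0673, 0.0297]
tool_rot: [-0.186, 3.135, 0.005]
contact_force: [-0.2, 6.7, -1.5]
opening: 0.0561
grip_force: 0.0
t: 15.62
tool_pos: [0.4849, 0.0657, 0.0301]
tool_rot: [-0.186, 3.134, -0.0]
contact_force: [0.3, -0.1, 3.4]
opening: 0.0396
grip_force: 31.4
```

```bash
python3 -m handwheel '[{"tx":0,"ty":0,"tz":-6,"roll":0},{"tx":0,"ty":0,"tz":-14,"roll":0},{"tx":0,"ty":0,"tz":-20,"roll":0},{"tx":0,"ty":0,"tz":-16,"roll":0},{"tx":0,"ty":0,"tz":-10,"roll":0},{"tx":0,"ty":0,"tz":-5,"roll":0},{"tx":0,"ty":0,"tz":0,"roll":0},{"tx":0,"ty":0,"tz":0,"roll":0}]'
cat > tilt.py <<'E'
from h import *
def tilt(save):
    im,d,K,T=look('wrist'); W=toolM(); Tt=np.linalg.inv(W)@T; np.savez(save+'.npz',im=im,d=d,K=K,T=T,W=W,Tt=Tt)
    P=cloud(d,K,Tt)*1000; hsv=cv2.cvtColor(im,cv2.COLOR_RGB2HSV)
    m=(d>0)&(abs(P[...,1])<15)&(abs(P[...,0])<40)&(P[...,2]>-60)&(P[...,2]<35)&(hsv[...,1]<90)&(hsv[...,2]>100)
    q=P[m]; print('n',len(q),q.min(0).round(1),q.max(0).round(1))
    # profile x against z, in 4 mm bins
    for z in range(-48,34,5):
        b=q[abs(q[:,2]-z)<2.5]
        if len(b)>5: print(z,len(b),'x med',np.median(b[:,0]).round(2),'max',np.percentile(b[:,0],98).round(2),'min',np.percentile(b[:,0],2).round(2))
    print('tcp',W[:3,3].round(4)); return q,im
E
python3 - <<'E'
from tilt import *
q,im=tilt('t0')
cv2.imwrite('pics/t0.png',im[150:420,130:430,::-1])
E
```

```text
t: 16.28
tool_pos: [0.4836, 0.0658, 0.0997]
tool_rot: [0.186, -3.135, -0.0]
contact_force: [-0.6, 0.2, -1.2]
opening: 0.0394
grip_force: 31.5
n 14491 [-13.8 -15.  -50. ] [36.7 15.  19.3]
-48 4581 x med 1.0 max 12.06 min -11.26
-43 2957 x med 4.09 max 12.5 min -12.0
-38 728 x med 12.1 max 12.63 min 10.77
-33 619 x med 12.1 max 12.63 min 11.54
-28 560 x med 12.03 max 12.59 min 11.56
-23 482 x med 12.02 max 12.5 min 11.48
-18 436 x med 11.99 max 12.53 min 11.5
-13 400 x med 11.96 max 12.38 min 11.44
-8 360 x med 11.94 max 12.4 min 11.44
-3 319 x med 11.87 max 12.29 min 11.39
2 303 x med 11.88 max 12.32 min 11.4
7 1086 x med 33.06 max 36.15 min 11.57
12 1406 x med 24.11 max 29.58 min 11.58
17 254 x med 11.78 max 28.33 min 11.41
tcp [0.4832 0.0659 0.0992]
```

View pics/t0.png

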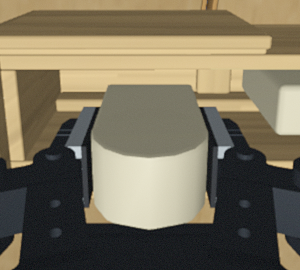

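The picture shows the soap cleanly between the pads with its arch towards the lens side, its back face vertical at tool x = +12 mm. The moves cannot tilt the tool, so the soap must lean 0.27 rad in the pads. I will turn it about the pad line by pressing its foot against the box's inner ledge at a light grip.

```bash
python3 -m handwheel '[{"tx":3,"ty":0,"tz":0,"roll":0},{"tx":3,"ty":0,"tz":0,"roll":0},{"tx":2,"ty":0,"tz":0,"roll":0},{"tx":1.5,"ty":0,"tz":0,"roll":0},{"tx":1.5,"ty":0,"tz":0,"roll":0},{"tx":1,"ty":0,"tz":0,"roll":0},{"tx":1,"ty":0,"tz":0,"roll":0},{"tx":0,"ty":0,"tz":0,"roll":0}]' 30 22
python3 -c "
from tilt import *
tilt('t1')"
```

```text
t: 17.0
tool_pos: [0.473, 0.0646, 0.101]
tool_rot: [-0.186, 3.13, 0.001]
contact_force: [7.3, 1.6, -4.0]
opening: 0.0392
grip_force: 31.0
n 13895 [-13.  -15.  -49.2] [26.8 15.  17.3]
-48 4104 x med 0.7 max 12.71 min -10.61
-43 3414 x med 4.64 max 13.28 min -11.36
-38 738 x med 12.71 max 13.34 min -0.7
-33 584 x med 12.53 max 13.07 min 12.07
-28 508 x med 12.33 max 12.78 min 11.88
-23 450 x med 12.1 max 12.6 min 11.64
-18 399 x med 11.89 max 12.34 min 11.42
-13 361 x med 11.63 max 12.16 min 11.22
-8 336 x med 11.42 max 11.87 min 10.95
-3 302 x med 11.16 max 11.6 min 10.76
2 272 x med 10.93 max 11.36 min 10.5
7 857 x med 22.98 max 26.19 min 10.43
12 606 x med 14.26 max 25.59 min 10.14
17 964 x med 14.23 max 19.18 min 10.21
tcp [0.473  0.0645 0.1009]
```

```bash
python3 -m handwheel '[{"tx":1.5,"ty":0,"tz":0,"roll":0},{"tx":1.5,"ty":0,"tz":0,"roll":0},{"tx":1.5,"ty":0,"tz":0,"roll":0},{"tx":1.5,"ty":0,"tz":0,"roll":0},{"tx":1,"ty":0,"tz":0,"roll":0},{"tx":0,"ty":0,"tz":0,"roll":0},{"tx":0,"ty":0,"tz":0,"roll":0}]' 30 22
python3 -c "
from tilt import *
tilt('t2')"
```

```text
t: 17.63
tool_pos: [0.4671, 0.0638, 0.102]
tool_rot: [-0.185, 3.128, 0.001]
contact_force: [7.7, 0.4, -2.4]
opening: 0.0397
grip_force: 31.0
n 12751 [-11.6 -15.  -50.1] [20.6 15.  18. ]
-48 3504 x med -1.54 max 11.14 min -9.83
-43 4103 x med 6.94 max 14.66 min -9.72
-38 771 x med 13.54 max 14.42 min 2.59
-33 405 x med 13.0 max 13.58 min 12.45
-28 363 x med 12.16 max 12.68 min 11.51
-23 322 x med 11.26 max 11.83 min 10.72
-18 282 x med 10.48 max 11.01 min 9.86
-13 256 x med 9.6 max 10.12 min 9.08
-8 231 x med 8.7 max 9.31 min 8.22
-3 203 x med 7.82 max 8.4 min 7.35
2 184 x med 7.04 max 7.46 min 6.42
7 288 x med 6.37 max 20.03 min 5.66
12 747 x med 17.25 max 20.14 min 4.85
17 1092 x med 8.39 max 13.29 min 4.47
tcp [0.4671 0.0638 0.102 ]
```

```bash
python3 -m handwheel '[{"tx":1.2,"ty":0,"tz":0,"roll":0},{"tx":1.2,"ty":0,"tz":0,"roll":0},{"tx":0.8,"ty":0,"tz":0,"roll":0},{"tx":0,"ty":0,"tz":0,"roll":0},{"tx":0,"ty":0,"tz":0,"roll":0}]' 30 22
python3 -c "
from tilt import *
tilt('t3')" | grep -v med.*[0-9]{99}
```

```text
t: 18.1
tool_pos: [0.4641, 0.0635, 0.1022]
tool_rot: [-0.185, 3.127, 0.001]
contact_force: [7.5, 2.4, -1.0]
opening: 0.0395
grip_force: 30.9
n 12120 [-11.2 -15.  -50.6] [17.6 15.  18.4]
-48 3311 x med -1.9 max 9.51 min -9.01
-43 4206 x med 7.53 max 15.33 min -8.7
-38 827 x med 13.68 max 14.99 min 3.19
-33 327 x med 13.33 max 13.95 min 12.73
-28 295 x med 12.13 max 12.83 min 11.45
-23 250 x med 10.93 max 11.53 min 10.31
-18 215 x med 9.72 max 10.44 min 9.11
-13 199 x med 8.58 max 9.16 min 7.93
-8 178 x med 7.38 max 8.13 min 6.84
-3 161 x med 6.25 max 6.84 min 5.64
2 146 x med 5.04 max 5.59 min 4.44
7 194 x med 4.14 max 16.9 min 3.32
12 726 x med 14.67 max 17.34 min 2.3
17 1083 x med 5.44 max 10.3 min 1.61
tcp [0.4642 0.0635 0.1022]
```

```bash
python3 -m handwheel '[{"tx":0.8,"ty":0,"tz":0,"roll":0},{"tx":0.6,"ty":0,"tz":0,"roll":0},{"tx":0,"ty":0,"tz":0,"roll":0},{"tx":0,"ty":0,"tz":0,"roll":0},{"tx":-3,"ty":0,"tz":0,"roll":0},{"tx":-4,"ty":0,"tz":-2,"roll":0},{"tx":-3,"ty":0,"tz":-6,"roll":0},{"tx":0,"ty":0,"tz":-14,"roll":0},{"tx":0,"ty":0,"tz":-10,"roll":0},{"tx":0,"ty":0,"tz":0,"roll":0},{"tx":0,"ty":0,"tz":0,"roll":0}]' 30 35
python3 - <<'E'
from tilt import *
q,im=tilt('t4')
f=np.load('t4.npz'); b=q[(q[:,2]>-34)&(q[:,2]<4)]
b=b[abs(b[:,0]-np.median(b[:,0])) <8]
A=np.c_[b[:,1],b[:,2],np.ones(len(b))]; 
for _ in range(3):
    s=np.linalg.lstsq(A,b[:,0],rcond=None)[0]; r=b[:,0]-A@s; k=abs(r)<2*r.std()+.1; A,b=A[k],b[k]
print('x = a*y+b*z+c',s.round(4)); n=f['W'][:3,:3]@np.array([-1,s[0],s[1]]); n/=np.linalg.norm(n); print('face normal world (soap +x)',n.round(4),'pitch',np.arcsin(n[2]),'yaw',np.arctan2(n[1],n[0]))
top=q[q[:,2]<-30]; x=np.array([-1,s[0],s[1]]);x/=np.linalg.norm(x); up=np.array([0,0,-1.]);up-=up@x*x;up/=np.linalg.norm(up)
h=q@up; print('apex along soap up',np.percentile(h,99.5), 'mid y of top', np.median(q[h>np.percentile(h,97),1]))
E
```

```text
t: 19.07
tool_pos: [0.47, 0.0641, 0.1331]
tool_rot: [-0.186, 3.135, -0.0]
contact_force: [-0.2, -0.4, -1.7]
opening: 0.0394
grip_force: 35.8
n 10334 [-11.1 -15.  -51.5] [15.6 15.  20.1]
-48 4092 x med -1.25 max 11.2 min -9.48
-43 3608 x med 8.2 max 14.91 min -8.69
-38 636 x med 13.38 max 14.47 min 4.64
-33 286 x med 12.6 max 13.3 min 11.84
-28 259 x med 11.38 max 12.03 min 10.6
-23 234 x med 10.06 max 10.81 min 9.37
-18 204 x med 8.73 max 9.55 min 8.18
-13 184 x med 7.45 max 8.18 min 6.86
-8 165 x med 6.2 max 6.83 min 5.53
-3 144 x med 4.91 max 5.54 min 4.34
2 134 x med 3.58 max 4.21 min 3.02
7 113 x med 2.46 max 2.97 min 1.82
12 104 x med 1.15 max 1.79 min 0.59
17 113 x med -0.17 max 0.55 min -0.79
22 10 x med -0.97 max -0.85 min -1.09
tcp [0.4695 0.0641 0.1323]
x = a*y+b*z+c [-9.0000e-04 -2.5430e-01  4.2012e+00]
face normal world (soap +x) [0.9625 0.1139 0.2464] pitch 0.24896748837313654 yaw 0.11779258059233158
apex along soap up 47.934811897671764 mid y of top -0.34749449020787837
```

The soap now leans 0.249 rad, against the lens pitch of 0.271 (1.3° off). Its stamped face centre is at tool (−17.5, 0, −20) mm. Next I lift, turn to the lens yaw and move to TCP (0.5696, 0.0406, 0.2183).

```bash
python3 -m handwheel '[{"tx":0,"ty":0,"tz":-16,"roll":0},{"tx":0,"ty":0,"tz":-26,"roll":0},{"tx":0,"ty":0,"tz":-26,"roll":0},{"tx":0,"ty":0,"tz":-18,"roll":0.04},{"tx":0,"ty":0,"tz":0,"roll":0.08},{"tx":0,"ty":0,"tz":0,"roll":0.09},{"tx":0,"ty":0,"tz":0,"roll":0.08},{"tx":0,"ty":0,"tz":0,"roll":0.062},{"tx":-5,"ty":0,"tz":0,"roll":0},{"tx":-14,"ty":0,"tz":0,"roll":0},{"tx":-20,"ty":0,"tz":0,"roll":0},{"tx":-20,"ty":0,"tz":0,"roll":0}]'
python3 -m handwheel '[{"tx":-18,"ty":0,"tz":0,"roll":0},{"tx":-14,"ty":0,"tz":0,"roll":0},{"tx":-8,"ty":0,"tz":0,"roll":0},{"tx":-4,"ty":0,"tz":0,"roll":0},{"tx":0,"ty":0,"tz":0,"roll":0},{"tx":0,"ty":0,"tz":0,"roll":0},{"tx":0,"ty":0,"tz":0,"roll":0},{"tx":0,"ty":0,"tz":0,"roll":0}]'
cat > fin.py <<'E'
from tilt import *
q,im=tilt('t5'); f=np.load('t5.npz'); W=f['W']
b=q[(q[:,2]>-34)&(q[:,2]<16)&(abs(q[:,0]-(4.2-.2543*q[:,2]))<3)]
A=np.c_[b[:,1],b[:,2],np.ones(len(b))]; s=np.linalg.lstsq(A,b[:,0],rcond=None)[0]; print(s)
x=np.array([-1,s[0],s[1]]);x/=np.linalg.norm(x); up=np.array([0,0,-1.]);up-=up@x*x;up/=np.linalg.norm(up)
face=(48.2-33)*up+(np.array([s[2],0,0])@x+26)*x; F=W[:3,:3]@face/1000+W[:3,3]; n=W[:3,:3]@x
w,p=-.235,.271; lx=np.array([np.cos(p)*np.cos(w),np.cos(p)*np.sin(w),np.sin(p)]); ly=np.array([-np.sin(w),np.cos(w),0]); lz=np.cross(lx,ly)
L=np.array([.7272,.0028,.2785]); print('face in lens frame mm',[(1000*(F-L)@a).round(1) for a in(lx,ly,lz)],'yaw',np.arctan2(n[1],n[0]),'pitch',np.arcsin(n[2]))
e=F-(L-.15*lx); print('correct tool mm',(W[:3,:3].T@-e*1000).round(1),'tool yaw',np.degrees(np.arctan2(W[1,1],W[0,1])),ctrl.get_obs()['dq'].round(4))
E
python3 fin.py | tail -4
```

```text
t: 20.12
tool_pos: [0.5274, 0.0504, 0.2175]
tool_rot: [-0.362, -3.12, 0.0]
contact_force: [0.6, -0.2, -0.1]
opening: 0.0399
grip_force: 35.8
t: 20.78
tool_pos: [0.5692, 0.0406, 0.2184]
tool_rot: [0.365, 3.12, 0.0]
contact_force: [-0.4, -1.0, -1.1]
opening: 0.0397
grip_force: 35.8
tcp [0.5693 0.0405 0.2184]
[-8.65203520e-04 -2.52327199e-01  4.95658820e+00]
face in lens frame mm [np.float64(-151.0), np.float64(-0.0), np.float64(0.3)] yaw -0.23378313884680918 pitch 0.24731548357128277
correct tool mm [-1.  0.  0.] tool yaw 76.6561485500112 [-0.0006  0.0014 -0.0023  0.0008 -0.0013  0.0018]
```

```bash
python3 - <<'E'
from h import *
for n in('scene','side'):
    a=np.load(n+'2.npz'); im,d,K,T=look(n)
    P=cloud(d,K,T); b=np.array([.4755,.150]); th=np.radians(6.83); xb=np.array([np.cos(th),np.sin(th)]); yb=np.array([-xb[1],xb[0]])
    Bx=(P[...,:2]-b)@xb; By=(P[...,:2]-b)@yb
    for y in(-.086,0,.086):
        m=(d>0)&(abs(Bx)<.011)&(abs(By-y)<.022); print(n,y,m.sum(),'z med',np.median(P[m][:,2]).round(4) if m.any() else None)
    m=(d>0)&(abs(P[...,0]-.7272)<.12)&(P[...,2]>.22)&(P[...,2]<.34)&(im.min(-1)>110); 
    lx=np.array([.9372,-.2244,.2677]);ly=np.array([.2328,.9725,0]);lz=np.cross(lx,ly); q=(P[m]-[.7272,.0028,.2785])@np.c_[lx,ly,lz]*1000
    h=q[(q[:,0]>-40)&(q[:,0]<75)&(abs(q[:,1])<40)&(abs(q[:,2])<30)]; print(n,'head in lens frame',len(h),np.percentile(h,3,axis=0).round(1),np.percentile(h,97,axis=0).round(1))
    df=cv2.absdiff(im,a['im']).max(-1)
    w=(295,385,165,222) if n=='scene' else (210,340,285,335); print('pile diff',np.mean(df[w[2]:w[3],w[0]:w[1]]>40).round(4))
print(ctrl.get_obs()['t'])
E
```

```text
scene -0.086 11 z med 0.0125
scene 0 97 z med 0.0828
scene 0.086 101 z med 0.0821
scene head in lens frame 322 [  7.1 -23.3  -1.5] [70.4 25.1 23.8]
pile diff 0.3187
side -0.086 34 z med 0.5374
side 0 75 z med 0.0784
side 0.086 42 z med 0.0796
side head in lens frame 271 [  8.1 -28.5  -9.6] [62.1 17.1 18.5]
pile diff 0.0002
20.9333
```

```bash
python3 -m handwheel '[{"tx":-1,"ty":0,"tz":0,"roll":0},{"tx":0,"ty":0,"tz":0,"roll":0},{"tx":0,"ty":0,"tz":0,"roll":0},{"tx":0,"ty":0,"tz":0,"roll":0},{"tx":0,"ty":0,"tz":0,"roll":0},{"tx":0,"ty":0,"tz":0,"roll":0}]' && python3 -c "
from station import ctrl
print(ctrl.finish_job())"
```

```text
t: 21.43
tool_pos: [0.5707, 0.0401, 0.2183]
tool_rot: [-0.366, -3.12, -0.0]
contact_force: [0.4, 0.2, -0.5]
opening: 0.0396
grip_force: 35.8
the job is handed in; nothing more can be done
None
```

I handed in the job at 21.4 s: the lid lies on the pile within about 1 mm by the wrist camera, both bars still stand in the box, and the guest soap is held still, arch up and face centred about 150 mm from the lens, with its tilt about 1.4° short of square.

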